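# Unlock the watchmaker's movement case

### The arm

A 7-joint arm with a two-finger parallel gripper is mounted at the origin on the work surface. World frame = base frame: x ahead of the robot, y to its left, z up, the work surface at z = 0. Lengths are in m, angles in rad, forces in N, time in s.
With the tool pointing down it reaches from about 0.4 to 0.85 m from the base axis. Payload 4.4 kg.
Tool frame: the origin (TCP) lies at the very end of the fingers, on their centre line; the grasp point (between the pads) lies 19 mm behind it (env.grasp_offset is the distance from the TCP to the grasp point, in m); z points along the fingers, y is the line along which they close (so a half turn about z gives the same grasp; the last joint's range is limited). The gripper opens to 94 mm and grips with 3 to 60 N. Pads are 16 mm wide; open, the fingers measure 119 mm over their backs; the gripper's body (75 mm by 177 mm) begins 78 mm behind the grasp point.
Start: joints at [-1.381, 0.628, 0.038, 1.517, -0.027, 0.996, -0.02], TCP at [0.164, 0.629, 0.205] pointing down, gripper open.
Joint ranges: [-3.06, 3.06], [-0.37, 2.12], [-1.25, 1.32], [0.18, 2.47], [-1.1, 4.24], [0.23, 1.98], [-2.94, 2.94]. Speed limits (rad/s): [2.57, 2.57, 3.14, 3.14, 3.14, 3.14, 3.14].

### API

Orientations are given as a rotation vector (axis times angle).
In Python, from plant import monitor, snapshot, order, env gives the robot as it stands.
- The arm moves only by the tool servo_tool, never from a script. Its argument "targets" is a list that holds one entry, the list of rows, each a list of 7 numbers: the turn, a rotation vector about the tool's x, y, z in fractions of the full range, 1 being 2 pi rad, then the shift along the tool's x, y, z in parts of the range, where 1.0 means 0.5 m, then the finger opening in m, from 0 to 0.094. A call has 1 to 20 rows; each row is the pose to reach, as a shift and turn from the pose commanded when the call began, along the tool's axes at that moment; what a row does not reach only later rows make up. A row lasts 1/8 s, in which the tool goes at most 62.5 mm and 10.7 degrees, less where a joint would pass 70% of its speed; a pose out of reach is approached as far as the arm can. A call with a gripper value outside its range is refused whole. The fingers move at their own pace and stop on an object; the grip force is fixed at half the most. Time passes only in rows, so rows that repeat a pose let the fingers close. It gives the time, the measured TCP pose, the force, the opening and the grip force at its end, in the units of the state.
- monitor.sense(): the state, without advancing time (a new reading comes with each control period).
- snapshot(name): name is "scene" or "top" or "wrist"; returns a dict with "image" (384x512x3 uint8, red, green, blue), "z_map" (384x512 float32, m along the optical axis (not along the pixel's ray), 0 where there is no reading), "K" (3x3 intrinsics, pixels), "k1" (the pictures are not rectified: a ray, as slopes to the right and down, at radius r is drawn at 1 + k1 r^2 times it, then the intrinsics apply), "camera_from_world" (4x4, takes a point from world to camera coordinates); the wrist camera has in their place "T_tool_cam" (4x4, takes a point from camera to tool coordinates, whose origin is the TCP and whose axes are the flange's). Camera axes: x right, y down, z forward; pixel columns grow to the right and rows downward; lengths in m; the calibration is good to about 2 mm. A picture is of the moment at which its call begins: read the wrist's pose just before it.
- order.job_done(): hands the job in; it is judged then, once.
The state is a dict: "time_s": time; "qpos": joint angles; "qvel": joint speeds; "tau": joint torques, N m; "tcp_pos": TCP position; "tcp_rot": TCP orientation; "force": force on the tool from outside, world axes, zero at the start; "moment": the same for the moment, N m; "opening": opening from 0.0 (shut) to 1.0 (fully open); "grasp_force": force on a finger pad.
Only numpy, scipy, OpenCV 4.12 (cv2) and the standard library are available. Lean on these libraries where they do the work, as an engineer would, in place of code of your own. Each camera call takes 0.05 s, during which the arm holds its last target. There are 200 camera calls.

### The job

Take the flat-bowed key out of the wooden tool block, put it in the lock on the grey case and, pressing only lightly, turn it gently back and forth until you feel the hidden slot and it drops in. Push it fully home first, then turn it clockwise to the unlocked position, its bow in line with the long side of the lock housing, and leave it standing there. Never force the key, and leave the other things on the bench where they are.

Things in the scene. Friction and masses are not known exactly. Their poses are not given: they have to be found in the camera images.
- key: loose steel key, 94 mm tall, 100 g, upright in one hole of the wooden block, its tip 35 mm below the block's top; the only tool there with a flat bow. Origin at the tip's end; z up the key, x along the bow's width. From the tip up: flat tongue 19 mm wide (x), 5 thick (y), 13 long; round shank 19.4 mm across to 54 mm; flat bow 34 mm wide (x), 9 thick (y), to 94 mm. Same after half a turn about z
- key_tip (a point): centre of the end of the key's tongue (same as the key's origin)
- key_bow (a point): point on the middle of the key's bow, 79 mm above the tip, 15 mm below its top: the place to grip, across the 9 mm thickness
- lock: fixed grey steel case, 154 x 134 mm, 45 mm high, with a steel lock housing in the middle of its top, 80 mm long (x), 50 mm wide (y), 45 mm high. Origin on the bench under the middle; x along the housing's long side, z up. Unlocked = key home with its bow along this x. More than 25 N between key and lock damages it
- lock_mouth (a point): centre of the keyhole's mouth, 90 mm above the bench, axes as the lock's. The hole is round, upright, 21 mm wide with a 2.5 mm chamfer, 40 mm deep. 28 mm down lies the dark top of a turning plug, 9 mm thick, on a spring (about 1.5 N per mm for 3 mm, then solid). Pressed lightly it stays still and the key's tongue slides round on it; pressed with over 10 N it may be dragged along
- plug_axis (a point): point on the keyhole's axis level with the plug's top, 28 mm below the mouth. A hidden slot, 7.4 mm wide, runs through the plug: the tongue drops in only with the key's x at some unknown angle between 0.5 and 1.9 rad counter-clockwise (from above) of the lock's x (or half a turn round). Within about 0.12 rad of it the plug springs up round the tongue and the push on the key vanishes
- lock_floor (a point): centre of the keyhole's floor, 40 mm below the mouth, axes as the lock's. Once in the slot the key can be pushed down to it (at least 9 mm lower than it can go otherwise); it then turns the plug, against about 0.11 N m of friction, clockwise up to a stop that the key meets about in line with the lock's x axis
- stand: the fixed wooden tool block, 44 x 170 mm and 45 mm high, with three round holes 20.5 mm wide and 35 mm deep in a row along its y axis, 56 mm apart; origin under its middle
- punch0: a round steel punch standing in the block, 75 mm tall, 24 mm thick at the top: leave alone; origin at its lower end
- punch1: a round dark punch standing in the block, 88 mm tall, 22 mm thick at the top: leave alone; origin at its lower end
- loupe: black eyepiece, 34 mm wide, 30 mm high: leave alone; origin at its underside
- dish: clear shallow dish, 84 mm wide, 18 mm high: leave alone; origin at its underside
- cork: cork stub, 34 mm wide, 22 mm high: leave alone; origin at its underside
- block: clear plastic block 50 x 32 x 22 mm: leave alone; origin at its underside
- caseback: steel watch case back, a disc 32 mm wide and 5 mm thick lying on the top of the grey case: leave alone; origin at its underside

How it is judged:
On the way, in this order (a step that is already met when the one before it is completed fails the run):
1. the key is in the keyhole, its tip at least 15 mm below the mouth (horizontal distance between key_tip and lock_mouth below 0.004 m and angle between key's own z axis and vertical below 0.15 rad and z of key_tip in the frame of lock_mouth below -0.015 m), for 0.1 s.
2. the key has dropped into the slot and is home (tip within 5 mm of the keyhole's floor) before it is turned to unlock (bow still more than 0.3 rad off the housing's long side) (horizontal distance between key_tip and lock_mouth below 0.004 m and angle between key's own z axis and vertical below 0.15 rad and z of key_tip in the frame of lock_floor below 0.005 m and angle between the x axis of key and the x axis of lock, either way round above 0.3 rad), for 0.1 s.
At the end, for the whole second after the job is handed in: The key stands at rest and released in the lock, upright within 0.15 rad, its tip within 5 mm of the keyhole's floor and 4 mm of its axis, with its bow within 0.25 rad of the housing's long side (horizontal distance between key_tip and lock_mouth below 0.004 m and angle between key's own z axis and vertical below 0.15 rad and z of key_tip in the frame of lock_floor below 0.005 m and angle between the x axis of key and the x axis of lock, either way round below 0.25 rad and linear speed of key below 0.02 m/s and contact force between the fingers and key below 0.05 N); the robot touches nothing.
It fails at once if the key is forced: more than 25 N between key and lock (contact force between key and lock above 25 N).
It fails at once if another thing on the bench is shifted by more than 25 mm (distance of any of punch0, punch1, loupe, dish, cork, block, caseback from where it was at the start of the episode above 0.025 m).
It also fails if it takes over 61 s, if anything falls off the work surface, if the arm or the gripper's body presses on something with over 40 N, if the wrist force passes 120 N, or if a joint passes its speed limit or range.

## Working session

There is one attempt and no reset: what is moved stays moved. The work goes in short steps, Python scripts to look and compute and a tool call to move; the robot and the scene stay as the last step left them, time stands still between calls to the robot, and variables do not carry over. Pictures are saved under pics/ and viewed, at most 10 in all, crops included, and the job is handed in when it is done.

Besides the shell and the picture viewer there is one more tool, called after "Request:" by a JSON object that holds its "api" and its "payload", one argument or row to a line. servo_tool: Moves the arm, as the interface text tells. Its arguments: {"type":"object","properties":{"targets":{"type":"array"}},"required":["targets"]}

```bash
mkdir -p pics; cat > h.py <<'E'
import numpy as np, cv2
from scipy.spatial.transform import Rotation as R
from plant import monitor, snapshot, order, env
def T_tool(s):
    T=np.eye(4);T[:3,:3]=R.from_rotvec(s["tcp_rot"]).as_matrix();T[:3,3]=s["tcp_pos"];return T
def snap(n):
    s=monitor.sense();d=snapshot(n)
    d["wc"]=T_tool(s)@d["T_tool_cam"] if n=="wrist" else np.linalg.inv(d["camera_from_world"])
    d["rgb"]=d["image"];return d
def rays(d,px):
    px=np.asarray(px,float).reshape(-1,1,2)
    n=cv2.undistortPoints(px,d["K"],np.array([d["k1"],0,0,0,0.])).reshape(-1,2)
    return np.c_[n,np.ones(len(n))]
def plane(d,px,z):
    v=rays(d,px)@d["wc"][:3,:3].T;o=d["wc"][:3,3]
    return o+v*((z-o[2])/v[:,2])[:,None]
def cloud(d):
    h,w=d["z_map"].shape
    g=np.stack(np.meshgrid(np.arange(w),np.arange(h)),-1).reshape(-1,2)
    p=rays(d,g)*d["z_map"].reshape(-1,1)
    P=(p@d["wc"][:3,:3].T+d["wc"][:3,3]).reshape(h,w,3);P[d["z_map"]==0]=np.nan
    return P
def save(d,n): cv2.imwrite("pics/"+n+".png",d["image"][:,:,::-1])
E
cat > a.py <<'E'
from h import *
t=snap("top");s=snap("scene")
im=np.hstack([t["image"],s["image"]])
cv2.imwrite("pics/a.png",cv2.resize(t["image"],(800,600),interpolation=cv2.INTER_CUBIC)[:,:,::-1])
save(s,"b")
np.savez("top.npz",**{k:v for k,v in t.items()});np.savez("scene.npz",**s)
P=cloud(t);print(t["K"],t["k1"],t["wc"]);st=monitor.sense();print({k:st[k] for k in("tcp_pos","tcp_rot","force","opening","time_s")},env.grasp_offset)
z=P[:,:,2]
for lo,hi in((.035,.05),(.06,.085),(.085,.096),(.097,.115)):
    m=((z>lo)&(z<hi)).astype(np.uint8);n,l,sts,c=cv2.connectedComponentsWithStats(m)
    for i in range(1,n):
        if sts[i,4]>15: q=P[l==i];print(lo,sts[i],np.round(c[i]),q.mean(0).round(4))
E
python3 a.py
```

```text
[[453.53003613   0.         244.37197479]
 [  0.         453.53003613 189.26683792]
 [  0.           0.           1.        ]] 0.01695045462004775 [[ 8.66219557e-03 -9.85899021e-01  1.67116984e-01  3.49714461e-01]
 [-9.99961821e-01 -8.73257069e-03  3.13744093e-04  1.48349943e-02]
 [ 1.15004088e-03 -1.67113321e-01 -9.85937024e-01  1.46382735e+00]
 [ 0.00000000e+00  0.00000000e+00  0.00000000e+00  1.00000000e+00]]
{'tcp_pos': array([0.1642989 , 0.62829164, 0.20467962]), 'tcp_rot': array([-4.00785238e-01, -3.11572251e+00,  2.54284586e-03]), 'force': array([-0.71336825,  0.4363782 ,  0.19260938]), 'opening': 1.0018669292838054, 'time_s': 0.1} 0.0188
0.035 [300  99  33  30 151] [313. 119.] [ 0.8233 -0.2051  0.0437]
0.035 [232 102   8   8  21] [235. 105.] [0.8698 0.0474 0.0463]
0.035 [239 102  10   7  31] [244. 105.] [0.8704 0.019  0.046 ]
0.035 [228 108  25  20 178] [240. 119.] [0.8222 0.03   0.0463]
0.035 [ 192  189   45   50 1522] [214. 213.] [0.513  0.1098 0.0445]
0.035 [304 210  55  14 554] [330. 217.] [ 0.5042 -0.2539  0.0443]
0.035 [ 71 250   7  23  42] [ 74. 262.] [0.3594 0.5379 0.
[... 1024 characters left out ...]
5 [205 198  18  27 383] [213. 212.] [0.5128 0.1094 0.0898]
0.085 [312 212   7   7  22] [315. 215.] [ 0.5065 -0.2014  0.0871]
0.085 [ 57 289   5  13  17] [ 59. 295.] [0.262  0.5575 0.0912]
0.085 [ 50 312   6  17  22] [ 52. 320.] [0.1898 0.5719 0.0902]
0.097 [351 209   5  11  39] [353. 214.] [ 0.5076 -0.3131  0.1022]
0.097 [332 211   6   7  23] [334. 214.] [ 0.5065 -0.2574  0.0994]
0.097 [ 63 248   8  25  69] [ 66. 261.] [0.3617 0.5385 0.1054]
0.097 [ 61 270  17  45 191] [ 70. 292.] [0.2723 0.5197 0.108 ]
0.097 [ 53 275  11  34  83] [ 58. 293.] [0.2697 0.5554 0.106 ]
0.097 [ 47 312   8  18  44] [ 50. 321.] [0.1911 0.5715 0.1056]
0.097 [230 367  37  11  48] [248. 371.] [ 0.0584 -0.0005  0.1056]
```

View pics/a.png

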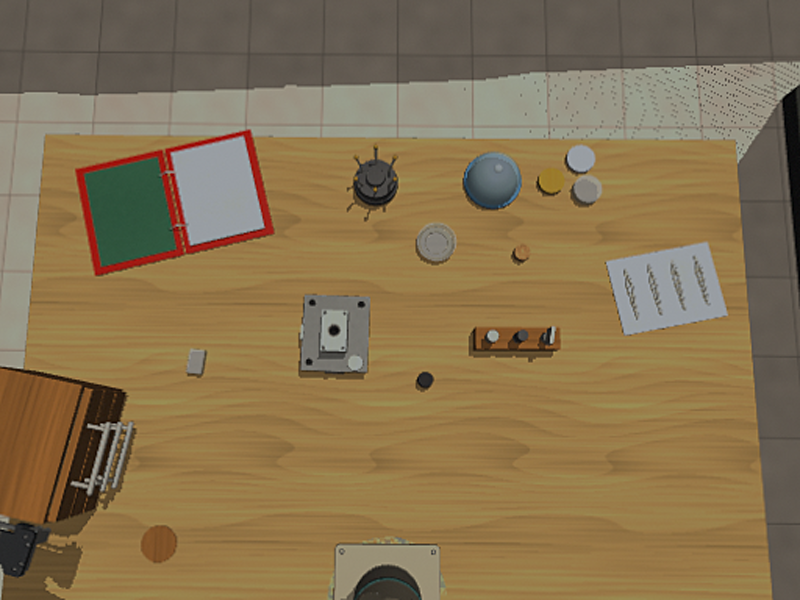

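```bash
cat > b.py <<'E'
from h import *
t=dict(np.load("top.npz"))
P=cloud(t);z=P[:,:,2]
def rect(m,zz,name):
    c=max(cv2.findContours(m.astype(np.uint8),0,1)[0],key=cv2.contourArea).reshape(-1,2)
    w=plane(t,c,zz)[:,:2].astype(np.float32); r=cv2.minAreaRect(w*1000);print(name,r)
x,y=P[:,:,0],P[:,:,1]
near=(abs(x-.51)<.13)&(abs(y-.11)<.13)
rect((z>.035)&(z<.055)&near|(z>.055)&near,.045,"case")
rect((z>.083)&(z<.1)&near,.09,"housing")
st=(abs(x-.505)<.1)&(y<-.13)&(y>-.37)
rect((z>.035)&st,.045,"stand")
for k,(a,b) in {"key":(.1,.11)}.items():
    m=(z>.097)&st
    n,l,s,c=cv2.connectedComponentsWithStats(m.astype(np.uint8))
    for i in range(1,n): rect(l==i,.104,"tall%d"%i)
# keyhole dark
g=cv2.cvtColor(t["image"],cv2.COLOR_RGB2GRAY);print(g[195:228,203:224])
E
python3 b.py
```

```text
case ((513.7919311523438, 110.70506286621094), (137.4008026123047, 153.89208984375), 88.40322875976562)
housing ((514.0172729492188, 109.02232360839844), (49.93441390991211, 80.0660629272461), 88.27119445800781)
stand ((507.5207214355469, -257.312744140625), (44.131290435791016, 170.1700897216797), 0.5363422632217407)
tall1 ((507.56439208984375, -312.6715393066406), (9.724300384521484, 32.145545959472656), 80.1945571899414)
tall2 ((506.453369140625, -256.5144348144531), (15.964164733886719, 16.448272705078125), 63.39785385131836)
[[114 112 114 113 114 115 114 113 113 114 114 114 114 115 116 117 115 116
  116 114 116]
 [112 112 113 113 113 113 112 113 113 113 113 114 112 114 115 114 112 116
  114 116 115]
 [111 111 112 118 119 117 116 117 118 116 114 112 112 113 114 115 114 114
  114 116 114]
 [113 111 114 144 135 131 145 143 142 141 131 131 131 131 132 133 133 119
  127 118 114]
 [113 112 116 151  94  86 160 161 159 159 159 159 160 161 160 161 155 127
  157 131 110]
 [115 113 118 149  65  85 144 158 156 156 157 156 156 156 157 156 133  57
  119 124  92]
 [116 114 117 148 131 145 160 
[... 1673 characters left out ...]
4 155 156 157 156 156 156 155 156 156 157 155 156 158 160 160
  126  68 118]
 [111  72 140 102 128 162 157 156 156 155 156 156 156 156 159 154 147 155
  128  74 117]
 [114  73 148  60  77 166 160 158 157 158 158 158 157 158 157 121  56 119
  125  92 117]
 [114  79 165  92  97 161 161 158 158 157 157 156 156 158 162 120 101 148
   99  94 119]
 [114  66 105  94  94  94 123 121 120 120 121 121 120 125 158 159 160 155
   92  97 119]
 [115  62  66  47  47  45  36  35  33  35  36  35  37  31  33  31  32  32
   57 103 117]
 [117  65  70  73  73  74  72  72  71  71  71  73  71  65  66  65  63  68
  109 119 115]
 [119  66  70  73  73  72  71  73  71  71  73  73  73  73  73  72  70  74
  122 116 115]]
```

View pics/b.png

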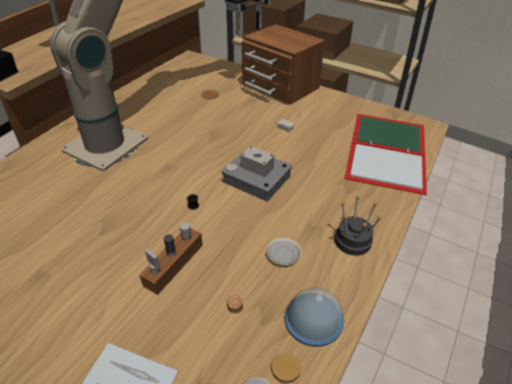

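```bash
python3 - <<'E'
from h import *
t=dict(np.load("top.npz"));P=cloud(t);z=P[:,:,2]
for a,b in((.12,.17),(.17,.25),(.25,.4),(.4,.9)):
    m=(z>a)&(z<b)&(P[:,:,0]>0.05);print(a,np.nanmin(P[m],0),np.nanmax(P[m],0),m.sum())
m=(z>.12)&(P[:,:,0]>.2)&(P[:,:,0]<.7)&(abs(P[:,:,1])<.45);print(m.sum())
m=(P[:,:,1]>.42)&(P[:,:,0]>.05)&(P[:,:,0]<.45);print(np.nanmax(z[m]),np.histogram(z[m],20))
w=snap("wrist");print(w["T_tool_cam"].round(4),w["K"])
E
```

```text
0.12 [ 0.05003311 -0.04355042  0.12003427] [0.43676135 0.72421347 0.16996822] 968
0.17 [ 0.05010784 -0.04134327  0.17003456] [0.43110045 0.69472981 0.24998705] 4932
0.25 [ 0.06025381 -0.02341286  0.2501671 ] [0.18486717 0.60202121 0.35125606] 804Traceback (most recent call last):
  File "<stdin>", line 4, in <module>
    res = np.fmin.reduce(a, axis=axis, out=out, **kwargs)
ValueError: zero-size array to reduction operation fmin which has no identity
```

Careful with the scale: shifts go in shares of 0.5 m and turns go in shares of 2 pi rad. That gives: -0.426 m / 0.5 = -0.852, -0.417 m / 0.5 = -0.834, 2.29 rad / 6.2832 = 0.3645.

Request:
{"api": "servo_tool", "payload": {
  "targets": [
    [[0,0,0,0,0,-0.1,0.06],[0,0,0,0,0,-0.2,0.06],[0,0,0,0,0,-0.3,0.06],[0,0,0,0,0,-0.38,0.06],[0,0,0.0255,-0.06,-0.06,-0.38,0.06],[0,0,0.0509,-0.12,-0.12,-0.38,0.06],[0,0,0.0764,-0.18,-0.18,-0.38,0.06],[0,0,0.1019,-0.24,-0.24,-0.38,0.06],[0,0,0.1273,-0.3,-0.31,-0.38,0.06],[0,0,0.1528,-0.36,-0.38,-0.38,0.06],[0,0,0.1783,-0.42,-0.44,-0.36,0.06],[0,0,0.2037,-0.48,-0.5,-0.34,0.06],[0,0,0.2292,-0.54,-0.56,-0.32,0.06],[0,0,0.2546,-0.6,-0.62,-0.3,0.06],[0,0,0.2801,-0.66,-0.68,-0.28,0.06],[0,0,0.3056,-0.72,-0.74,-0.26,0.06],[0,0,0.331,-0.78,-0.8,-0.24,0.06],[0,0,0.3565,-0.834,-0.852,-0.22,0.06],[0,0,0.3645,-0.834,-0.852,-0.2,0.06],[0,0,0.3645,-0.834,-0.852,-0.2,0.06]]
  ]
}}

```text
time_s: 2.6
tcp_pos: [0.4589, 0.112, 0.3045]
tcp_rot: [-3.002, -0.924, 0.004]
force: [0.3, 0.3, 0.7]
opening: 0.64
grasp_force: 0.0
```

```bash
python3 - <<'E'
from h import *
s=monitor.sense();print(s)
w=snap("wrist");print(w["T_tool_cam"].round(4),w["K"],w["k1"]);save(w,"w1");np.savez("w1.npz",**w)
E
```

```text
{'time_s': 2.6, 'qpos': array([-0.8287413 ,  0.31748694,  0.71216081,  1.8610179 , -0.23734846,
        1.05185011, -0.99532693]), 'qvel': array([-0.015037  , -0.01514618, -0.01339513, -0.01985589,  0.0069356 ,
        0.00589815,  0.01391941]), 'tau': array([ 8.80542006e-01, -3.17581093e+01,  5.20662546e+00, -1.86408985e+01,
        3.70050591e-03, -1.47005240e-01, -1.23673361e-01]), 'tcp_pos': array([0.45891767, 0.11196803, 0.30452191]), 'tcp_rot': array([-3.00194455, -0.92423741,  0.00410357]), 'force': array([0.27805539, 0.25854173, 0.67510899]), 'moment': array([-0.08490461,  0.13583373,  0.0433243 ]), 'grasp_force': 0.0, 'opening': 0.6401856877507971}
[[ 3.000e-04 -9.695e-01 -2.450e-01  7.160e-02]
 [ 1.000e+00  4.000e-04 -3.000e-04 -2.000e-04]
 [ 4.000e-04 -2.450e-01  9.695e-01 -1.810e-01]
 [ 0.000e+00  0.000e+00  0.000e+00  1.000e+00]] [[304.96202829   0.         257.12425557]
 [  0.         304.96202829 192.16551003]
 [  0.           0.           1.        ]] -0.023584568609077195
```

View pics/w1.png

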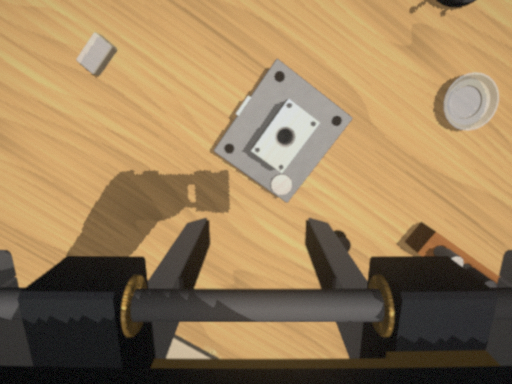

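In the tool's units: 0.379 m / 0.5 = 0.758, -0.1985 m / 0.5 = -0.397, 0.768 rad / 6.2832 = 0.1222.

Request:
{"api": "servo_tool", "payload": {
  "targets": [
    [[0,0,0.0159,-0.04,0.08,0.02,0.04],[0,0,0.0318,-0.08,0.16,0.04,0.04],[0,0,0.0446,-0.13,0.25,0.06,0.04],[0,0,0.0573,-0.18,0.34,0.08,0.04],[0,0,0.07,-0.23,0.43,0.1,0.04],[0,0,0.0828,-0.28,0.52,0.12,0.04],[0,0,0.0955,-0.32,0.61,0.14,0.04],[0,0,0.1114,-0.36,0.69,0.16,0.04],[0,0,0.1222,-0.397,0.758,0.18,0.04],[0,0,0.1222,-0.397,0.758,0.19,0.04],[0,0,0.1222,-0.397,0.758,0.19,0.04]]
  ]
}}

```text
time_s: 4.03
tcp_pos: [0.509, -0.3116, 0.21]
tcp_rot: [-3.128, 0.265, 0.001]
force: [0.6, 0.5, -0.8]
opening: 0.426
grasp_force: 0.0
```

```bash
cat > c.py <<'E'
from h import *
w=dict(np.load("w1.npz"));g=cv2.cvtColor(w["image"],cv2.COLOR_RGB2GRAY)
h=lambda a,z:plane(w,a,z)
hole=np.zeros_like(g);hole[120:152,270:302]=(g[120:152,270:302]<80);M=cv2.moments(hole,True)
print("hole",h([[M['m10']/M['m00'],M['m01']/M['m00']]],.088),M['m00'])
P=cloud(w);m=(abs(P[:,:,2]-.09)<.006)
c=max(cv2.findContours(m.astype(np.uint8),0,1)[0],key=cv2.contourArea).reshape(-1,2)
print("housing",cv2.minAreaRect((h(c,.09)[:,:2]*1000).astype(np.float32)),np.nanmedian(P[m],0))
t=dict(np.load("top.npz"));g=cv2.cvtColor(t["image"],cv2.COLOR_RGB2GRAY)
hole=np.zeros_like(g);hole[205:219,208:220]=(g[205:219,208:220]<85);M=cv2.moments(hole,True)
print("tophole",plane(t,[[M['m10']/M['m00'],M['m01']/M['m00']]],.088))
s=monitor.sense();print(s["qpos"].round(2),s["tcp_pos"],s["tcp_rot"])
w=snap("wrist");save(w,"w2");np.savez("w2.npz",**w);P=cloud(w);z=P[:,:,2]
m=(z>.098)&(z<.109)&(abs(P[:,:,0]-.508)<.03)&(abs(P[:,:,1]+.313)<.03)
c=max(cv2.findContours(m.astype(np.uint8),0,1)[0],key=cv2.contourArea).reshape(-1,2)
print("key",c.min(0),c.max(0),cv2.minAreaRect((plane(w,c,.104)[:,:2]*1000).astype(np.float32)),np.nanmedian(P[m],0))
E
python3 c.py
```

```text
hole [[0.51593843 0.1089767  0.088     ]] 155.0
housing ((515.3914184570312, 108.01896667480469), (50.51128005981445, 80.55319213867188), 88.49290466308594) [0.51566236 0.10675666 0.09179486]
tophole [[0.51505712 0.10901387 0.088     ]]
[ 0.03  0.67  0.8   1.68 -0.54  1.03 -0.73] [ 0.50899445 -0.31156869  0.20998046] [-3.12806154e+00  2.64883825e-01  1.14448424e-03]
key [257 173] [266 207] ((508.8839111328125, -314.92803955078125), (8.82478141784668, 33.94996643066406), 80.33279418945312) [ 0.50945385 -0.31494238  0.10551391]
```

View pics/w2.png

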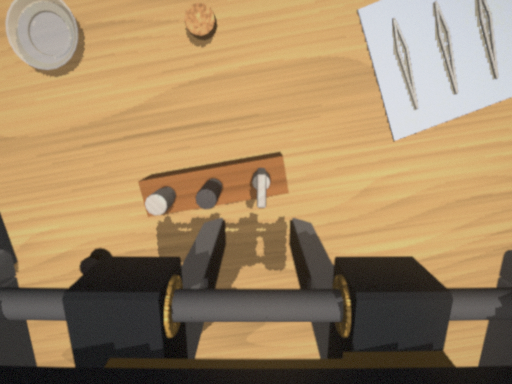

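In the tool's units: 0.14 m / 0.5 = 0.28, 0.13 m / 0.5 = 0.26.

Request:
{"api": "servo_tool", "payload": {
  "targets": [
    [[0,0,0,0,0.0066,0.06,0.04],[0,0,0,0,0.0066,0.13,0.04],[0,0,0,0,0.0066,0.2,0.04],[0,0,0,0,0.0066,0.26,0.04],[0,0,0,0,0.0066,0.28,0.04],[0,0,0,0,0.0066,0.28,0.04],[0,0,0,0,0.0066,0.28,0.0],[0,0,0,0,0.0066,0.28,0.0],[0,0,0,0,0.0066,0.28,0.0],[0,0,0,0,0.0066,0.28,0.0]]
  ]
}}

```text
time_s: 5.32
tcp_pos: [0.5083, -0.316, 0.0708]
tcp_rot: [-3.128, 0.269, -0.001]
force: [0.5, 3.6, 3.8]
opening: 0.092
grasp_force: 30.0
```

In the tool's units: -0.399 m / 0.5 = -0.798, -0.14 m / 0.5 = -0.28, -0.64 rad / 6.2832 = -0.1019.

Request:
{"api": "servo_tool", "payload": {
  "targets": [
    [[0,0,0,0,0.0066,-0.02,0.0],[0,0,0,0,0.005,-0.08,0.0],[0,0,0,0,0.005,-0.16,0.0],[0,0,0,0,0.005,-0.24,0.0],[0,0,0,0,0,-0.28,0.0],[0,0,-0.008,-0.01,-0.06,-0.28,0.0],[0,0,-0.0191,-0.03,-0.14,-0.28,0.0],[0,0,-0.0302,-0.05,-0.22,-0.28,0.0],[0,0,-0.0414,-0.07,-0.3,-0.28,0.0],[0,0,-0.0525,-0.09,-0.39,-0.28,0.0],[0,0,-0.0637,-0.11,-0.48,-0.28,0.0],[0,0,-0.0748,-0.13,-0.57,-0.28,0.0],[0,0,-0.0859,-0.15,-0.66,-0.28,0.0],[0,0,-0.0955,-0.17,-0.74,-0.28,0.0],[0,0,-0.1019,-0.1828,-0.798,-0.27,0.0],[0,0,-0.1019,-0.1828,-0.798,-0.27,0.0],[0,0,-0.1019,-0.1828,-0.798,-0.27,0.0]]
  ]
}}

```text
time_s: 7.45
tcp_pos: [0.4865, 0.09, 0.2058]
tcp_rot: [3.055, 0.725, 0.001]
force: [0.3, -0.7, -1.0]
opening: 0.094
grasp_force: 30.0
```

```bash
cat > d.py <<'E'
from h import *
import sys
s=monitor.sense();print(s["qpos"].round(2),s["tcp_pos"],s["tcp_rot"],s["force"])
w=snap("wrist");save(w,sys.argv[1]);np.savez(sys.argv[1]+".npz",**w);P=cloud(w)
sc=snap("scene");np.savez("sc2.npz",**sc)
m=(abs(P[:,:,2]-.09)<.006)
c=max(cv2.findContours(m.astype(np.uint8),0,1)[0],key=cv2.contourArea).reshape(-1,2)
print("housing px",c.min(0),c.max(0),cv2.minAreaRect((plane(w,c,.09)[:,:2]*1000).astype(np.float32)))
E
python3 d.py w3
```

```text
[-0.72  0.49  0.7   1.95 -0.42  0.85 -0.9 ] [0.4864816  0.08996195 0.20579177] [3.05547214e+00 7.24728696e-01 6.69108765e-04] [ 0.32715853 -0.66949021 -1.02895138]
housing px [213 105] [296 199] ((515.052001953125, 108.01957702636719), (50.3537483215332, 80.63684844970703), 88.39491271972656)
```

View pics/w3.png

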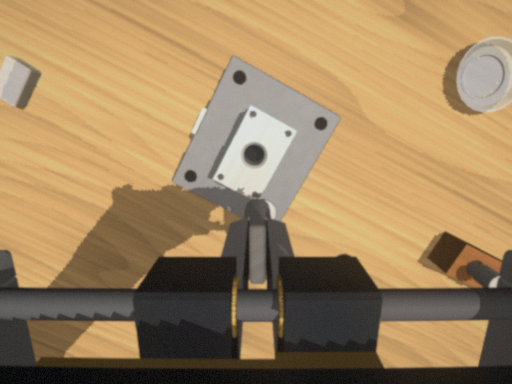

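```bash
python3 - <<'E'
from h import *
w=dict(np.load("w3.npz"));im=w["image"];P=cloud(w)
T=w["wc"]@np.linalg.inv(w["T_tool_cam"]);Pt=(P-T[:3,3])@T[:3,:3]
g=cv2.cvtColor(im,cv2.COLOR_RGB2GRAY)
m=np.zeros_like(g);m[138:170,239:271]=g[138:170,239:271]<70
c=max(cv2.findContours(m,0,1)[0],key=cv2.contourArea);print(cv2.fitEllipse(c),cv2.contourArea(c))
e=cv2.fitEllipse(c)[0];print("hole",plane(w,[e],.088),(plane(w,[e],.088)-T[:3,3])@T[:3,:3])
# key pixels by depth in tool frame
k=(Pt[:,:,2]>-.03)&(Pt[:,:,2]<.075)&(abs(Pt[:,:,1])<.015)&(abs(Pt[:,:,0])<.03)
for r in range(196,282,4):
    cc=np.where(k[r,240:280])[0]+240
    if len(cc): print(r,cc.min(),cc.max(),Pt[r,cc].mean(0).round(4),Pt[r,cc.min(),1].round(4),Pt[r,cc.max(),1].round(4))
cv2.imwrite("pics/w3c.png",cv2.resize(im[130:290,200:320],None,fx=3.7,fy=3.7,interpolation=cv2.INTER_NEAREST)[:,:,::-1])
E
```

```text
((254.1421356201172, 153.1063690185547), (14.768298149108887, 17.448402404785156), 103.77352142333984) 199.5
hole [[0.51677721 0.10873735 0.088     ]] [[ 0.03548843 -0.00333514  0.11779087]]
196 255 260 [ 0.0099 -0.0001  0.0506] -0.0021 0.0019
200 251 264 [0.0094 0.0001 0.0408] -0.005 0.0049
204 247 268 [ 0.0083 -0.0001  0.0337] -0.0081 0.008
208 246 269 [0.0128 0.0002 0.0092] -0.0086 0.0085
212 245 270 [ 0.0122 -0.0001  0.0027] -0.0093 0.0092
216 245 270 [ 0.0128 -0.0001 -0.0068] -0.0086 0.0086
220 240 276 [ 0.0126  0.0002 -0.0137] -0.0107 0.011
224 240 279 [ 0.0097  0.0018 -0.0125] -0.0103 0.0125
228 240 279 [ 0.0098  0.0019 -0.0191] -0.01 0.012
232 240 279 [ 0.0097  0.0018 -0.0249] -0.0097 0.0116
236 247 268 [ 0.0086 -0.0002 -0.028 ] -0.0058 0.0055
```

View pics/w3c.png

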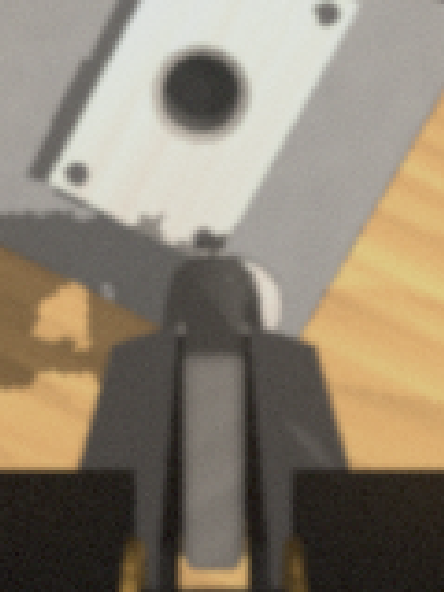

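```bash
python3 - <<'E'
from h import *
w=dict(np.load("w3.npz"));T=w["wc"]@np.linalg.inv(w["T_tool_cam"])
g=cv2.cvtColor(w["image"],cv2.COLOR_RGB2GRAY);g=cv2.resize(g,None,fx=4,fy=4,interpolation=cv2.INTER_CUBIC)
for th in(90,120,150,170):
    m=np.zeros_like(g);sl=np.s_[4*136:4*172,4*237:4*271];m[sl]=g[sl]<th
    c=max(cv2.findContours(m,0,1)[0],key=cv2.contourArea).reshape(-1,2)/4-.375
    q=plane(w,c,.09);(x,y),a,_=cv2.fitEllipse((q[:,:2]*1000).astype(np.float32))
    p=np.array([x/1e3,y/1e3,.09]);print(th,np.round((x,y),2),np.round(a,1),((p-T[:3,3])@T[:3,:3]).round(4))
print(T[:3,:3].round(3),T[:3,3])
E
```

```text
90 [516.29 108.51] [17.7 19. ] [ 0.0349 -0.0034  0.1158]
120 [515.89 108.44] [20.2 20.3] [ 0.0346 -0.0035  0.1158]
150 [516.02 108.32] [21.9 22. ] [ 0.0346 -0.0033  0.1158]
170 [515.97 108.2 ] [23.1 23.5] [ 0.0345 -0.0032  0.1158]
[[ 0.893  0.449  0.001]
 [ 0.449 -0.893 -0.001]
 [ 0.     0.001 -1.   ]] [0.4864816  0.08996195 0.20579177]
```

In the tool's units: 0.061 m / 0.5 = 0.122, 0.01 m / 0.5 = 0.02.

Request:
{"api": "servo_tool", "payload": {
  "targets": [
    [[0,0,0,0.034,-0.003,0,0],[0,0,0,0.0686,-0.0066,0.02,0],[0,0,0,0.0686,-0.0066,0.06,0],[0,0,0,0.0686,-0.0066,0.09,0],[0,0,0,0.0686,-0.0066,0.1,0],[0,0,0,0.0686,-0.0066,0.108,0],[0,0,0,0.0686,-0.0066,0.116,0],[0,0,0,0.0686,-0.0066,0.122,0],[0,0,0,0.0686,-0.0066,0.122,0],[0,0,0,0.0686,-0.0066,0.122,0]]
  ]
}}

```text
time_s: 8.8
tcp_pos: [0.5151, 0.1097, 0.1444]
tcp_rot: [3.056, 0.728, -0.001]
force: [-1.2, -1.6, -3.0]
opening: 0.094
grasp_force: 30.0
```

In the tool's units: 0.012 m / 0.5 = 0.024, 0.008 m / 0.5 = 0.016.

Request:
{"api": "servo_tool", "payload": {
  "targets": [
    [[0,0,0,0,0,0.008,0],[0,0,0,0,0,0.016,0],[0,0,0,0,0,0.024,0],[0,0,0,0,0,0.024,0]]
  ]
}}

```text
time_s: 9.3
tcp_pos: [0.5153, 0.1091, 0.132]
tcp_rot: [3.055, 0.727, -0.001]
force: [-0.7, -5.5, -1.9]
opening: 0.092
grasp_force: 30.0
```

```bash
cat > st.py <<'E'
from h import *
s=monitor.sense()
x=R.from_rotvec(s["tcp_rot"]).as_matrix()
print(round(s["time_s"],2),"pos",s["tcp_pos"].round(4),"tip",round(s["tcp_pos"][2]-.0608,4),"F",s["force"].round(1),"M",s["moment"].round(2),"theta",round(np.arctan2(x[1,0],x[0,0])+.028,3),"x,y axis",x[:2,0].round(3),x[:2,1].round(3),"z",x[:,2].round(3),"q",s["qpos"].round(2))
E
python3 st.py
```

```text
9.3 pos [0.5153 0.1091 0.132 ] tip 0.0712 F [-0.7 -5.5 -1.9] M [-1.55  0.33 -0.05] theta 0.495 x,y axis [0.893 0.45 ] [ 0.45  -0.893] z [-0.    -0.001 -1.   ] q [-0.66  0.63  0.61  1.95 -0.53  0.73 -0.84]
```

In the tool's units: 0.008 m / 0.5 = 0.016, 0.0011 m / 0.5 = 0.0022.

Request:
{"api": "servo_tool", "payload": {
  "targets": [
    [[0,0,0,-0.001,0.0022,0,0],[0,0,0,-0.001,0.0022,0.006,0],[0,0,0,-0.001,0.0022,0.012,0],[0,0,0,-0.001,0.0022,0.016,0],[0,0,0,-0.001,0.0022,0.016,0]]
  ]
}}

```text
time_s: 9.93
tcp_pos: [0.5154, 0.1089, 0.1242]
tcp_rot: [3.056, 0.728, -0.0]
force: [-0.6, -3.4, -2.4]
opening: 0.09
grasp_force: 30.0
```

```bash
python3 st.py
```

```text
9.93 pos [0.5154 0.1089 0.1242] tip 0.0634 F [-0.6 -3.4 -2.4] M [-1.1   0.34  0.03] theta 0.496 x,y axis [0.893 0.451] [ 0.451 -0.893] z [-0. -0. -1.] q [-0.65  0.64  0.59  1.95 -0.54  0.71 -0.83]
```

In the tool's units: 0.003 m / 0.5 = 0.006, 0.0013 m / 0.5 = 0.0026.

Request:
{"api": "servo_tool", "payload": {
  "targets": [
    [[0,0,0,-0.0014,0.0026,0.002,0],[0,0,0,-0.0014,0.0026,0.004,0],[0,0,0,-0.0014,0.0026,0.006,0],[0,0,0,-0.0014,0.0026,0.006,0]]
  ]
}}

```text
time_s: 10.42
tcp_pos: [0.5156, 0.108, 0.1214]
tcp_rot: [-3.055, -0.729, -0.001]
force: [-0.8, -0.3, -1.0]
opening: 0.095
grasp_force: 30.0
```

```bash
python3 st.py
```

```text
10.43 pos [0.5156 0.108  0.1214] tip 0.0606 F [-0.8 -0.3 -1. ] M [-0.04  0.13 -0.  ] theta 0.496 x,y axis [0.892 0.451] [ 0.451 -0.892] z [ 0.     0.001 -1.   ] q [-0.64  0.64  0.59  1.96 -0.54  0.7  -0.82]
```

In the tool's units: 0.0018 m / 0.5 = 0.0036, 0.001 m / 0.5 = 0.002.

Request:
{"api": "servo_tool", "payload": {
  "targets": [
    [[0,0,0,0,0,0.002,0],[0,0,0,0,0,0.0036,0],[0,0,0,0,0,0.0036,0]]
  ]
}}

```text
time_s: 10.8
tcp_pos: [0.5153, 0.1075, 0.1196]
tcp_rot: [-3.056, -0.728, 0.0]
force: [-0.3, -0.6, -0.5]
opening: 0.094
grasp_force: 30.0
```

```bash
python3 st.py
```

```text
10.8 pos [0.5153 0.1075 0.1196] tip 0.0588 F [-0.3 -0.6 -0.5] M [ 0.06  0.18 -0.03] theta 0.496 x,y axis [0.893 0.451] [ 0.451 -0.893] z [-0.  0. -1.] q [-0.64  0.65  0.59  1.96 -0.55  0.7  -0.82]
```

In the tool's units: 0.0015 m / 0.5 = 0.003, 0.001 m / 0.5 = 0.002.

Request:
{"api": "servo_tool", "payload": {
  "targets": [
    [[0,0,0,0,0,0.002,0],[0,0,0,0,0,0.003,0],[0,0,0,0,0,0.003,0]]
  ]
}}

```text
time_s: 11.18
tcp_pos: [0.5152, 0.1074, 0.1181]
tcp_rot: [-3.056, -0.728, 0.0]
force: [0.3, 0.6, -0.9]
opening: 0.092
grasp_force: 30.0
```

```bash
python3 st.py
```

```text
11.18 pos [0.5152 0.1074 0.1181] tip 0.0573 F [ 0.3  0.6 -0.9] M [0.07 0.19 0.05] theta 0.496 x,y axis [0.893 0.451] [ 0.451 -0.893] z [-0.  0. -1.] q [-0.64  0.65  0.58  1.96 -0.55  0.7  -0.82]
```

In the tool's units: 0.0015 m / 0.5 = 0.003, 0.001 m / 0.5 = 0.002.

Request:
{"api": "servo_tool", "payload": {
  "targets": [
    [[0,0,0,0,0,0.002,0],[0,0,0,0,0,0.003,0],[0,0,0,0,0,0.003,0]]
  ]
}}

```text
time_s: 11.55
tcp_pos: [0.5153, 0.1074, 0.1166]
tcp_rot: [-3.056, -0.728, 0.0]
force: [-0.2, 0.9, -1.2]
opening: 0.093
grasp_force: 30.0
```

```bash
python3 st.py
```

```text
11.55 pos [0.5153 0.1074 0.1166] tip 0.0558 F [-0.2  0.9 -1.2] M [0.15 0.27 0.02] theta 0.496 x,y axis [0.893 0.451] [ 0.451 -0.893] z [-0.  0. -1.] q [-0.64  0.65  0.58  1.96 -0.55  0.69 -0.82]
```

In the tool's units: 0.003 m / 0.5 = 0.006, 0.002 m / 0.5 = 0.004.

Request:
{"api": "servo_tool", "payload": {
  "targets": [
    [[0,0,0,0,0,0.002,0],[0,0,0,0,0,0.004,0],[0,0,0,0,0,0.006,0],[0,0,0,0,0,0.006,0]]
  ]
}}

```text
time_s: 12.05
tcp_pos: [0.5153, 0.1074, 0.1135]
tcp_rot: [-3.056, -0.728, 0.0]
force: [-1.0, 0.9, -0.5]
opening: 0.093
grasp_force: 30.0
```

```bash
python3 st.py
```

```text
12.05 pos [0.5153 0.1074 0.1135] tip 0.0527 F [-1.   0.9 -0.5] M [0.22 0.31 0.02] theta 0.496 x,y axis [0.893 0.451] [ 0.451 -0.893] z [-0.  0. -1.] q [-0.63  0.65  0.58  1.96 -0.55  0.69 -0.81]
```

In the tool's units: 0.003 m / 0.5 = 0.006, 0.002 m / 0.5 = 0.004.

Request:
{"api": "servo_tool", "payload": {
  "targets": [
    [[0,0,0,0,0,0.002,0],[0,0,0,0,0,0.004,0],[0,0,0,0,0,0.006,0],[0,0,0,0,0,0.006,0]]
  ]
}}

```text
time_s: 12.55
tcp_pos: [0.5153, 0.1074, 0.1108]
tcp_rot: [-3.056, -0.728, 0.0]
force: [-1.0, 1.3, 3.0]
opening: 0.094
grasp_force: 30.0
```

```bash
python3 st.py
```

```text
12.55 pos [0.5153 0.1074 0.1108] tip 0.05 F [-1.   1.3  3. ] M [0.29 0.53 0.04] theta 0.496 x,y axis [0.893 0.451] [ 0.451 -0.893] z [-0.  0. -1.] q [-0.63  0.66  0.57  1.96 -0.56  0.68 -0.81]
```

In the tool's units: -0.0005 m / 0.5 = -0.001, 0.29 rad / 6.2832 = 0.0462.

Request:
{"api": "servo_tool", "payload": {
  "targets": [
    [[0,0,0.0064,0,0,-0.001,0],[0,0,0.0143,0,0,-0.001,0],[0,0,0.0223,0,0,-0.001,0],[0,0,0.0302,0,0,-0.001,0],[0,0,0.0382,0,0,-0.001,0],[0,0,0.0462,0,0,-0.001,0],[0,0,0.0541,0,0,-0.001,0],[0,0,0.0621,0,0,-0.001,0],[0,0,0.0621,0,0,-0.001,0]]
  ]
}}

```text
time_s: 13.68
tcp_pos: [0.5153, 0.1077, 0.1111]
tcp_rot: [-3.139, -0.121, 0.0]
force: [-0.9, 3.6, -1.2]
opening: 0.093
grasp_force: 30.0
```

```bash
python3 st.py
```

```text
13.68 pos [0.5153 0.1077 0.1111] tip 0.0503 F [-0.9  3.6 -1.2] M [1.08 0.43 0.08] theta 0.105 x,y axis [0.997 0.077] [ 0.077 -0.997] z [-0.  0. -1.] q [-0.7   0.69  0.69  1.97 -0.66  0.72 -1.1 ]
```

In the tool's units: -0.001 m / 0.5 = -0.002, 0.11 rad / 6.2832 = 0.0175.

Request:
{"api": "servo_tool", "payload": {
  "targets": [
    [[0,0,0.0048,0,-0.002,0,0],[0,0,0.0095,0,-0.002,0,0],[0,0,0.0143,0,-0.002,0,0],[0,0,0.0175,0,-0.002,0,0],[0,0,0.0175,0,-0.002,0,0]]
  ]
}}

```text
time_s: 14.3
tcp_pos: [0.5153, 0.1079, 0.1111]
tcp_rot: [3.14, -0.051, 0.0]
force: [-1.1, 0.3, -0.6]
opening: 0.095
grasp_force: 30.0
```

```bash
python3 st.py
```

```text
14.3 pos [0.5153 0.1079 0.1111] tip 0.0503 F [-1.1  0.3 -0.6] M [0.22 0.43 0.13] theta -0.005 x,y axis [ 0.999 -0.033] [-0.033 -0.999] z [ 0.    -0.001 -1.   ] q [-0.71  0.7   0.72  1.97 -0.68  0.73 -1.19]
```

Bow in line. Release, then rise straight up.

Request:
{"api": "servo_tool", "payload": {
  "targets": [
    [[0,0,0,0,0,0,0.03],[0,0,0,0,0,0,0.03],[0,0,0,0,0,0,0.03],[0,0,0,0,0,-0.04,0.03],[0,0,0,0,0,-0.12,0.03],[0,0,0,0,0,-0.2,0.03],[0,0,0,-0.04,0,-0.28,0.03],[0,0,0,-0.08,0,-0.3,0.03],[0,0,0,-0.08,0,-0.3,0.03]]
  ]
}}

```text
time_s: 15.42
tcp_pos: [0.4749, 0.11, 0.262]
tcp_rot: [-3.139, 0.05, -0.002]
force: [0.9, 0.1, 0.1]
opening: 0.321
grasp_force: 0.0
```

```bash
python3 st.py; python3 - <<'E'
from h import *
w=snap("wrist");save(w,"w4");P=cloud(w);z=P[:,:,2]
m=(z>.12)&(z<.155)&(abs(P[:,:,0]-.515)<.04)&(abs(P[:,:,1]-.108)<.04)
c=max(cv2.findContours(m.astype(np.uint8),0,1)[0],key=cv2.contourArea).reshape(-1,2)
print(np.nanpercentile(z[m],[10,50,90]),cv2.minAreaRect((plane(w,c,.144)[:,:2]*1000).astype(np.float32)))
E
```

```text
15.43 pos [0.4749 0.11   0.262 ] tip 0.2012 F [0.9 0.1 0.1] M [-0.04  0.12 -0.03] theta -0.004 x,y axis [ 0.999 -0.032] [-0.032 -0.999] z [ 0.001  0.002 -1.   ] q [-0.92  0.46  0.94  1.9  -0.44  1.   -1.39]
[0.14424376 0.14557316 0.14662556] ((515.865966796875, 108.23118591308594), (8.80620288848877, 34.963470458984375), 88.46167755126953)
```

View pics/w4.png

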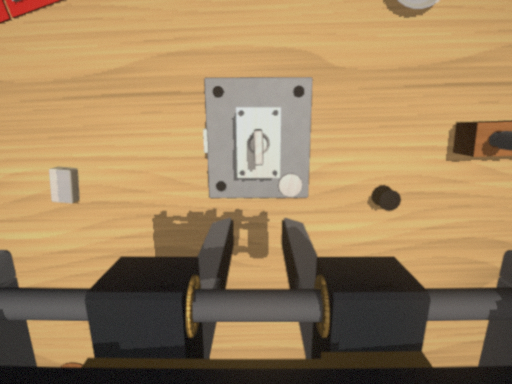

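The picture shows the key at (258,147), standing in the lock. Its bow is in line with the housing, and its top is at 0.145 m, so it is home.

```bash
python3 -c "
from plant import order
print(order.job_done())"
```

```text
the job is handed in; nothing more can be done
None
```

The key is fully home in the lock, turned to unlocked with its bow in line with the housing, and released; the job was handed in at about 15 s, with no verdict shown. It went into the slot at about 0.5 rad, the angle I inserted it at, so no back-and-forth search was needed, and the wrist force readings between moves stayed under about 6 N.

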